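# Plug the caliper port and show the piston to the inspection camera

## Robot

A 7-joint arm with a two-finger parallel gripper is mounted at the origin on the work surface. World frame = base frame: x ahead of the robot, y to its left, z up, the work surface at z = 0. Lengths are in m, angles in degrees, forces in N, time in s.
With the tool pointing down it reaches from about 0.35 to 0.9 m from the base axis. Payload 19.9 kg.
Tool frame: the origin (TCP) lies midway between the tips of the shut fingers; the grasp point (between the pads) lies 19 mm behind it; x points along the fingers, z is the direction in which the jaws open and shut, and the axes are right-handed (so a half turn about x gives the same grasp; the last joint's range is limited). The gripper opens to 94 mm and grips with 3 to 60 N. Pads are 16 mm wide; open, the fingers measure 119 mm over their backs; the gripper's body (75 mm by 177 mm) begins 78 mm behind the grasp point.
Start: joints at [-73.539, 23.915, -0.59, 92.452, 0.269, 63.638, -3.037], TCP at [0.202, 0.592, 0.205] pointing down, gripper open.
Joint ranges: [-161.28, 161.28], [-22.2, 115.67], [-73.04, 71.86], [3.21, 147.25], [-68.34, 248.33], [10.77, 114.83], [-161.83, 161.83]. Speed limits (degrees/s): [108.29, 108.29, 136.94, 136.94, 172.46, 172.46, 172.46].

## Interface

Orientations are given as [roll, pitch, yaw] about the fixed x, y, z axes, in that order (R = Rz(yaw) Ry(pitch) Rx(roll)).
In Python, from cell import ctrl gives the robot as it stands.
- The arm moves only by the tool arm_command, never from a script. Its argument "motion" is a list of rows, each a list of 3 entries, a list of its own where there are three numbers: the turn, a rotation vector about the tool's x, y, z in units of 6 degrees (1.0 is 6 degrees), then the shift along the tool's x, y, z in m, then the gripper's target within -1 to 1 (shut at 1, half-way at 0, fully open at -1). In form: [[[wx, wy, wz], [tx, ty, tz], claw], ...]. A call has 1 to 8 rows; each row is the pose to reach, as a shift and turn from the pose commanded when the call began, along the tool's axes at that moment; what a row does not reach only later rows make up. A row lasts 1/10 s, in which the tool goes at most 50 mm and 8.59 degrees, less where a joint would pass 70% of its speed; a pose out of reach is approached as far as the arm can. A call with a gripper value outside its range is refused whole. The fingers move at their own pace and stop on an object; the grip force is fixed at half the most. Time passes only in rows, so rows that repeat a pose let the fingers close. It gives the time, the measured TCP pose, the force and the opening at its end, in the units of the state.
- ctrl.read_state(): the state, without advancing time (a new reading comes with each control period).
- ctrl.snapshot(name): name is "scene" or "top" or "wrist"; returns the picture (480x640x3 uint8, blue, green, red); there is no depth.
- ctrl.get_calibration(name): a dict with "intrinsics" (3x3 intrinsics, pixels), "k1" (the pictures are not rectified: a ray, as slopes to the right and down, at radius r is drawn at 1 + k1 r^2 times it, then the intrinsics apply), "R" (3x3) and "t" (3): a world point X has camera coordinates R X + t; the wrist camera has in their place "hand_eye" (4x4, takes a point from camera to tool coordinates, whose origin is the TCP and whose axes are the tool frame's). Camera axes: x right, y down, z forward; pixel columns grow to the right and rows downward; lengths in m; the calibration is good to about 2 mm. A picture is of the moment at which its call begins: read the wrist's pose just before it. get_calibration takes no time and is no camera call.
- ctrl.sign_off(): hands the job in, once; it reports no verdict.
The state is a dict: "time_s": time; "joints": joint angles; "qd": joint speeds; "joint_torque": joint torques, N m; "tcp_pos": TCP position; "eef_rot": TCP orientation; "ft_force": force on the tool from outside, world axes, zero at the start; "torque": the same for the moment, N m; "finger_gap": finger opening in m.
Only numpy, scipy, OpenCV 4.12 (cv2) and the standard library are available. Lean on these libraries where they do the work, as an engineer would, in place of code of your own. Each camera call takes 0.05 s, during which the arm holds its last target. There are 200 camera calls.

## Task

This caliper half is fresh from the washer: first close its open fluid port by standing the orange dust plug in it, fully home with its flange on the boss, and let go of it. Then draw the piston out of its bore and hold it up to the inspection camera, closed end down, with the middle of its bright sealing band at the camera's focus point and the piston leaned over to match the camera's tilt, so that it stands upright in the picture. Finish while still holding it there, steady and in the air, and leave the casting, the camera and the other parts as they are.

Things in the scene. Friction and masses are not known exactly. Their poses are not given: they have to be found in the camera images.
- casting: Matt grey caliper half, 168 (its x) x 88 x 44 mm, loose on the counter, 2.4 kg. Origin: centre of its underside; z up. At the centre a round barrel, 58 mm across, 44 mm high, holds the piston in a 40 mm bore 24 mm deep. At x = +62 mm a round boss, 28 mm across, 44 mm high, has the fluid port. Bolt bosses 30 mm high, all else below 37 mm.
- port (a point): Mouth of the casting's open fluid port: centre of the hole in the flat top of the 28 mm boss, 44 mm above the counter, 62 mm from the piston's axis along the casting's x. Hole 15 mm across, 22 mm deep, going straight down. Axes as the casting.
- plug_mid (a point): Orange nylon dust plug, 44 mm tall, 15 g: this point is 22 mm above its foot; z up its axis. From the foot: tapered shank 12 mm across, 16 mm long; flange 22 mm across, 4 mm thick; round grip stub 14 mm across from 20 to 44 mm. Starts upright in a hole of the kit block, flange on the block's top. Fully home in the port this point is 6 mm above the port's mouth.
- piston_mid (a point): Centre of the steel piston (29 mm above its closed end): a cup 38 mm across, 58 mm long, about 0.26 kg; z from closed end to open rim. Starts upright on the bore's floor, closed end down, its upper 34 mm standing out of the barrel; slides out with 1 mm clearance. Take it above the barrel, so that the band stays in view.
- piston_band (a point): Middle of the piston's bright sealing band: a point on the piston's axis 15 mm above the closed end (14 mm below piston_mid); the band runs from 6 to 24 mm and ends at a thin dark line. Axes as piston_mid.
- camera: Camera stand: base plate 120 x 130 x 14 mm with a 22 mm post, 384 mm high, at its centre, fixed. Origin: centre of its underside. The blue camera hangs on the post's -x side (robot side) and looks down at 30 degrees. The steel knobbed collar below it (height stop) sets its height, which varies by 80 mm.
- lens (a point): Centre of the camera's lens face, inside a white ring light in a black ring 60 mm across. Its -x axis is the line of sight, 30 degrees below level; its z is the up direction of the picture, leaning 30 degrees from vertical towards where the camera looks; y is level.
- focus (a point): The camera's focus point in the air, 110 mm in front of the lens face on the line of sight. Axes as the lens: the piston's axis is to lie along this z, closed end at the lower end.
- block: Grey plastic kit block 170 mm long (its x), 46 mm wide, 24 mm high, fixed to the counter, with three holes of 14.5 mm in a row along x, 55 mm apart, holding plug, bleeder nipple and flare fitting in any order. Origin: centre of its underside.
- nipple_mid (a point): Brass bleeder nipple, 44 mm tall, hexagon 19 mm, upright in the kit block; point 22 mm above its foot. To be left alone.
- fitting_mid (a point): Copper flare fitting, 41 mm tall, hexagon 22 mm, upright in the kit block; point 22 mm above its foot. To be left alone.
- piston: The piston itself, origin at the centre of its closed end, z to the open rim.
- plug: The dust plug itself, origin at the centre of its foot, z up.
- pad: Worn brake pad lying on the counter, 116 x 52 x 16 mm, to be left alone. Origin: centre of its underside.
- tin: Green tin of grease, 68 mm across, 58 mm high, to be left alone. Origin: centre of its underside.
There are look-alikes about, which are no part of the job. Of the things that look like the casting, the larger one is meant. There is more than one size of the piston; the job needs the smaller.

How it is judged:
By the outcome, as a careful person would: the job done as asked, in the order asked, and still so for the second after the job is handed in, while the arm keeps its last pose, push and grip.
It also fails if it takes over 54 s, if anything falls off the work surface, if the arm or the gripper's body presses on something with over 40 N, if the wrist force passes 120 N, or if a joint passes its speed limit or range.

## Working session

There is one attempt and no reset: what is moved stays moved. The work goes in short steps, Python scripts to look and compute and a tool call to move; the robot and the scene stay as the last step left them, time stands still between calls to the robot, and variables do not carry over. Pictures are saved under pics/ and viewed, about 8 in all and at most 12, crops included, and the job is handed in when it is done.

Besides the shell and the picture viewer there is one more tool, called after ">>>" by a JSON object that holds its "method" and its "body". arm_command: Moves the arm, as the interface text tells. Its arguments: {"type":"object","properties":{"motion":{"type":"array"}},"required":["motion"]}

```bash
mkdir -p pics; ls; python3 - <<'E'
from cell import ctrl
import cv2,numpy as np
print(ctrl.read_state())
for n in("scene","top","wrist"):
    print(n,ctrl.get_calibration(n))
for n in("scene","top"):
    cv2.imwrite(f"pics/{n}0.png",ctrl.snapshot(n))
E
```

```text
pics
{'time_s': 0.0, 'joints': array([-73.53977386,  23.9468241 ,  -0.59279397,  92.48425563,
         0.26946969,  63.63830176,  -3.03774476]), 'qd': array([-0.0565348 , -0.06644383, -0.02928008,  0.11441066, -0.0474283 ,
       -0.0562114 ,  0.04669237]), 'joint_torque': array([ 1.73435470e-03, -8.51241803e+01,  6.39569554e-01, -4.25996232e+01,
       -4.88299294e-02,  1.86090439e-02,  4.71332328e-05]), 'tcp_pos': array([0.20167765, 0.59117801, 0.20484763]), 'eef_rot': array([-176.37228812,   89.93200356, -105.20854701]), 'ft_force': array([ 0.08171093, -0.44732811, -0.55707133]), 'torque': array([ 0.04623347,  0.00112735, -0.02260037]), 'finger_gap': 0.09404752951475402}
scene {'intrinsics': array([[526.78444644,   0.        , 320.06480903],
       [  0.        , 526.78444644, 239.50022493],
       [  0.        ,   0.        ,   1.        ]]), 'k1': -0.13629992698966178, 'R': array([[-0.71009012,  0.70402891,  0.01073895],
       [ 0.51561579,  0.53032023, -0.67297906],
       [-0.47949179, -0.4723386 , -0.73958357]]), 't': array([ 0.43168039, -0.17522767,  1.29861234])}
top {'int
[... 254 characters left out ...]
-0.98768802, -0.01155383, -0.15600921],
       [ 0.15587078,  0.01204919, -0.98770396]]), 't': array([-0.00919446,  0.60468106,  1.01855721])}
wrist {'intrinsics': array([[361.15488161,   0.        , 317.0659858 ],
       [  0.        , 361.15488161, 237.63308503],
       [  0.        ,   0.        ,   1.        ]]), 'k1': 0.023925956673173186, 'hand_eye': array([[ 8.90743246e-04, -2.83795741e-01,  9.58884343e-01,
        -1.78692900e-01],
       [ 1.09621185e-03, -9.58883870e-01, -2.83796620e-01,
         8.26070933e-02],
       [ 9.99999002e-01,  1.30393030e-03, -5.43019076e-04,
        -9.64895903e-04],
       [ 0.00000000e+00,  0.00000000e+00,  0.00000000e+00,
         1.00000000e+00]])}
```

View pics/top0.png

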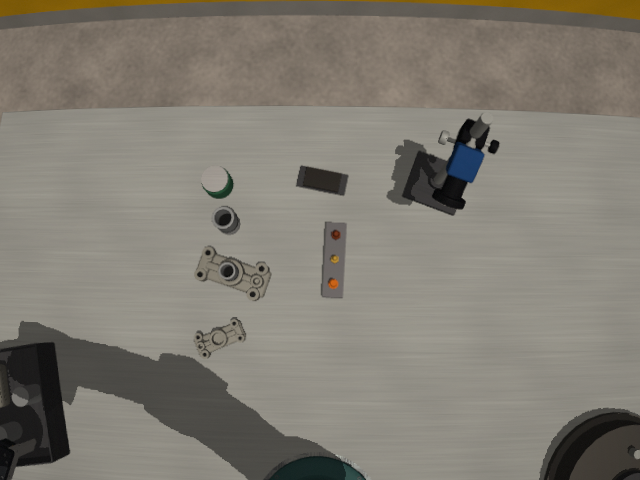

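View pics/scene0.png

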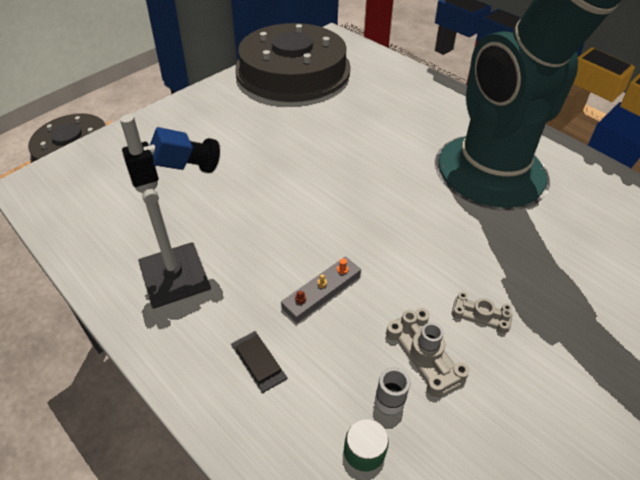

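Top view: orange plug at (333,283), casting barrel and piston at (230,270), port boss near (257,282), loose larger piston at (226,219), small casting at (219,338). The blue camera is at (466,160) with its lens near (450,200). The scene view agrees: plug (343,266), piston (431,336), lens (208,155).

```bash
cat > h.py <<'E'
from cell import ctrl
import cv2,numpy as np
from scipy.spatial.transform import Rotation as Ro
def st():
    s=ctrl.read_state(); return s
def pose(s=None):
    s=s or st(); T=np.eye(4); T[:3,:3]=Ro.from_euler('xyz',s['eef_rot'],degrees=True).as_matrix(); T[:3,3]=s['tcp_pos']; return T
def cam(n,T=None):
    c=ctrl.get_calibration(n)
    if n=="wrist": M=T@c['hand_eye']; R=M[:3,:3]; o=M[:3,3]
    else: R=c['R'].T; o=-R@c['t']
    return c['intrinsics'],c['k1'],R,o
def ray(C,u,v):
    K,k,R,o=C
    p=np.array([(u-K[0,2])/K[0,0],(v-K[1,2])/K[1,1]]); q=p.copy()
    for _ in range(20): q=p/(1+k*(q@q))
    d=R@np.r_[q,1]; return o,d/np.linalg.norm(d)
def onz(C,u,v,z):
    o,d=ray(C,u,v); return o+d*(z-o[2])/d[2]
def proj(C,X):
    K,k,R,o=C; c=R.T@(np.asarray(X)-o); q=c[:2]/c[2]; q=q*(1+k*(q@q)); return K[0,0]*q+K[:2,2]
def tri(obs):
    A=np.zeros((3,3));b=np.zeros(3);L=[ray(C,u,v) for C,u,v in obs]
    for o,d in L: P=np.eye(3)-np.outer(d,d);A+=P;b+=P@o
    X=np.linalg.solve(A,b); return X,[round(1e3*np.linalg.norm((np.eye(3)-np.outer(d,d))@(X-o)),1) for o,d in L]
def move(pos,R,T=None):
    """turn (units 6deg) and shift in tool axes to reach pos,R from T"""
    T=pose() if T is None else T
    w=Ro.from_matrix(T[:3,:3].T@R).as_rotvec(degrees=True)/6
    return w.round(3),(T[:3,:3].T@(np.asarray(pos)-T[:3,3])).round(4)
def down(yaw):
    """tool x down, tool z at yaw deg in the plane"""
    z=np.array([np.cos(np.radians(yaw)),np.sin(np.radians(yaw)),0]);x=np.array([0,0,-1.]);return np.c_[x,np.cross(z,x),z]
E
python3 - <<'E'
from h import *
t=cam("top");s=cam("scene")
im=cv2.imread("pics/top0.png")
for n,u,v,z in [("plug",333,283,.052),("nip",335,259,.05),("fit",336,234,.05),("piston",230,270,.075),("port",257,282,.044),("b1",264,268,.03),("b2",253,295,.03),("b3",208,252,.03),("b4",202,273,.03),("bigp",226,212,.06)]:
    print(n,onz(t,u,v,z).round(3))
print("plug",tri([(t,333,282),(s,343,262)]),"pist",tri([(t,230,270),(s,431,330)]))
print("lens",tri([(t,450,200),(s,210,155)]),"posttop",tri([(t,482,122),(s,127,122)]))
T=pose();print(T.round(3))
X=np.array([.5,.05])
p=onz(t,333,283,.052);q=onz(t,230,270,.075)
for yaw in (0,30,60,90,-90): 
  print(yaw,move(np.r_[p[:2],.20],down(yaw)))
E
```

```text
plug [ 0.516 -0.029  0.052]
nip [ 0.569 -0.032  0.05 ]
fit [ 0.625 -0.034  0.05 ]
piston [0.539 0.193 0.075]
port [0.517 0.138 0.044]
b1 [0.549 0.126 0.03 ]
b2 [0.489 0.148 0.03 ]
b3 [0.584 0.254 0.03 ]
b4 [0.536 0.266 0.03 ]
bigp [0.67  0.211 0.06 ]
plug (array([ 0.51841823, -0.02817524,  0.04953313]), [np.float64(0.5), np.float64(0.5)]) pist (array([0.53813834, 0.19489017, 0.07572599]), [np.float64(2.3), np.float64(2.3)])
lens (array([ 0.64927473, -0.23214423,  0.27032847]), [np.float64(0.7), np.float64(0.7)]) posttop (array([ 0.75830433, -0.26667237,  0.37472569]), [np.float64(4.5), np.float64(4.5)])
[[-0.    -0.946  0.323  0.202]
 [-0.001  0.323  0.946  0.591]
 [-1.    -0.    -0.001  0.205]
 [ 0.     0.     0.     1.   ]]
0 (array([ 1.1861e+01, -9.0000e-03,  7.0000e-03]), array([ 0.0055, -0.4979, -0.485 ]))
30 (array([ 6.861e+00, -1.000e-02,  4.000e-03]), array([ 0.0055, -0.4979, -0.485 ]))
60 (array([ 1.861, -0.01 ,  0.002]), array([ 0.0055, -0.4979, -0.485 ]))
90 (array([-3.139e+00, -1.000e-02, -1.000e-03]), array([ 0.0055, -0.4979, -0.485 ]))
-90 (array([ 2.6861e+01, -1.0000e-03,  1.5000e-02]), array([ 0.0055, -0.4979, -0.485 ]))
```

```bash
python3 - <<'E'
from h import *
print(move([.50,.06,.20],down(90)))
E
```

```text
(array([-3.139e+00, -1.000e-02, -1.000e-03]), array([ 0.0054, -0.4538, -0.4064]))
```

>>> {"method": "arm_command", "body": {"motion": [[[-3.14,0,0],[0.005,-0.454,-0.406],-1],[[-3.14,0,0],[0.005,-0.454,-0.406],-1],[[-3.14,0,0],[0.005,-0.454,-0.406],-1],[[-3.14,0,0],[0.005,-0.454,-0.406],-1],[[-3.14,0,0],[0.005,-0.454,-0.406],-1],[[-3.14,0,0],[0.005,-0.454,-0.406],-1],[[-3.14,0,0],[0.005,-0.454,-0.406],-1],[[-3.14,0,0],[0.005,-0.454,-0.406],-1]]}}

```text
time_s: 0.9
tcp_pos: [0.398, 0.2416, 0.2022]
eef_rot: [-16.7, 90.0, 73.3]
ft_force: [1.6, 0.7, 0.2]
finger_gap: 0.0936
```

```bash
python3 - <<'E'
from h import *
print(move([.50,.06,.20],down(90)))
E
```

```text
(array([0.   , 0.001, 0.   ]), array([ 0.0022, -0.102 , -0.1816]))
```

>>> {"method": "arm_command", "body": {"motion": [[[0,0,0],[0.002,-0.102,-0.182],-1],[[0,0,0],[0.002,-0.102,-0.182],-1],[[0,0,0],[0.002,-0.102,-0.182],-1],[[0,0,0],[0.002,-0.102,-0.182],-1],[[0,0,0],[0.002,-0.102,-0.182],-1],[[0,0,0],[0.002,-0.102,-0.182],-1],[[0,0,0],[0.002,-0.102,-0.182],-1]]}}

```text
time_s: 1.6
tcp_pos: [0.4989, 0.0627, 0.1999]
eef_rot: [80.1, 90.0, 170.2]
ft_force: [0.2, 0.2, -0.3]
finger_gap: 0.0942
```

```bash
python3 - <<'E'
from h import *
T=pose(); im=ctrl.snapshot("wrist"); np.save("T1.npy",T); cv2.imwrite("pics/w1.png",im)
print(T.round(4)); C=cam("wrist",T)
for n,X in dict(plug=[.517,-.028,.052],port=[.517,.138,.044],piston=[.538,.194,.078]).items(): print(n,proj(C,X).round())
E
```

```text
[[-7.000e-04 -1.000e+00 -1.100e-03  4.989e-01]
 [ 1.000e-04 -1.100e-03  1.000e+00  6.270e-02]
 [-1.000e+00  7.000e-04  1.000e-04  1.999e-01]
 [ 0.000e+00  0.000e+00  0.000e+00  1.000e+00]]
plug [222. 242.]
port [396. 240.]
piston [466. 274.]
```

View pics/w1.png

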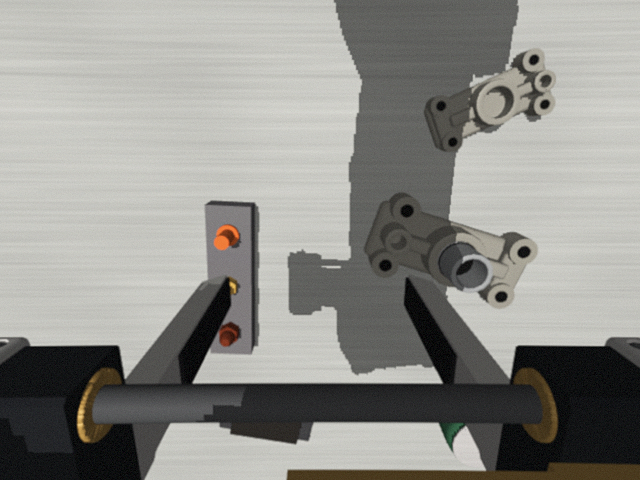

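Wrist view: plug top near (223,243), port boss near (397,241) in shadow, piston rim near (470,271); the pixels agree with the coarse estimates.

```bash
python3 - <<'E'
import cv2,numpy as np
im=cv2.imread("pics/w1.png")
a=cv2.resize(im[215:270,200:255],None,fx=7,fy=7,interpolation=cv2.INTER_CUBIC)
b=cv2.resize(im[215:270,365:420],None,fx=7,fy=7,interpolation=cv2.INTER_CUBIC)
b=np.clip(b.astype(float)*2.2,0,255).astype(np.uint8)
cv2.imwrite("pics/c1.png",np.hstack([a,b]))
E
```

```text
(no output)
```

View pics/c1.png

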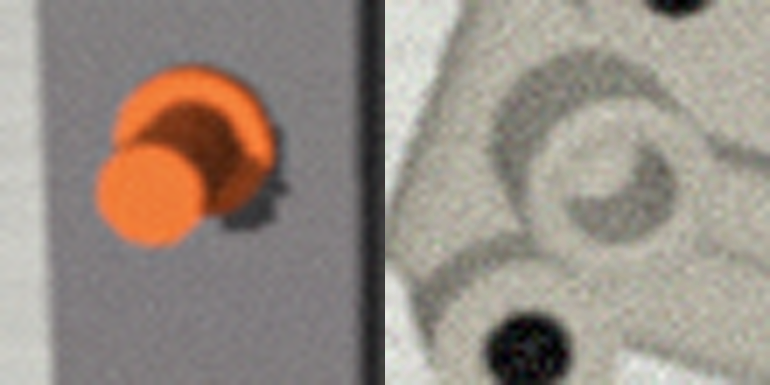

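Crop: plug top disc at (221.3,242.3) and port mouth at about (398.3,241.4) in full-image pixels.

```bash
python3 - <<'E'
from h import *
T=np.load("T1.npy");C=cam("wrist",T);im=cv2.imread("pics/w1.png")
p=onz(C,221.3,242.3,.052);q=onz(C,398.3,241.4,.044);r=onz(C,470,271,.078)
print("plug",p,"port",q,"pist",r, np.linalg.norm(q-r))
print(move(np.r_[p[:2],.10],down(90)),move(np.r_[p[:2],.031],down(90)))
E
```

```text
plug [ 0.51726457 -0.02897652  0.052     ] port [0.51842265 0.14016331 0.044     ] pist [0.53535061 0.19740596 0.078     ] 0.06869698626208286
(array([ 0.019,  0.002, -0.005]), array([ 0.1   , -0.0182, -0.0921])) (array([ 0.019,  0.002, -0.005]), array([ 0.169 , -0.0183, -0.0921]))
```

>>> {"method": "arm_command", "body": {"motion": [[[0,0,0],[0,-0.018,-0.05],-1],[[0,0,0],[0.01,-0.018,-0.092],-1],[[0,0,0],[0.05,-0.018,-0.092],-0.6],[[0,0,0],[0.09,-0.018,-0.092],-0.4],[[0,0,0],[0.125,-0.018,-0.092],-0.3],[[0,0,0],[0.15,-0.018,-0.092],-0.3],[[0,0,0],[0.168,-0.018,-0.092],-0.3],[[0,0,0],[0.168,-0.018,-0.092],-0.3]]}}

```text
time_s: 2.45
tcp_pos: [0.5159, -0.0288, 0.0303]
eef_rot: [86.4, 89.8, 176.5]
ft_force: [-0.4, 0.5, 1.4]
finger_gap: 0.0615
```

```bash
python3 - <<'E'
from h import *
T=pose(); im=ctrl.snapshot("wrist"); cv2.imwrite("pics/w2.png",cv2.resize(im[200:480,120:520],None,fx=2,fy=2))
print(T.round(4)); C=cam("wrist",T)
m=cv2.inRange(cv2.cvtColor(im,cv2.COLOR_BGR2HSV),(5,150,170),(18,255,255))
n,l,s,c=cv2.connectedComponentsWithStats(m)
print([(s[i],c[i].round(1)) for i in range(1,n) if s[i,4]>30]); print(proj(C,[.5173,-.029,.052]),proj(C,[T[0,3],T[1,3],.052]))
E
```

```text
[[-3.700e-03 -1.000e+00 -2.200e-03  5.159e-01]
 [ 2.000e-04 -2.200e-03  1.000e+00 -2.880e-02]
 [-1.000e+00  3.700e-03  2.000e-04  3.030e-02]
 [ 0.000e+00  0.000e+00  0.000e+00  1.000e+00]]
[(array([298, 273,  41,  21, 402], dtype=int32), array([317.4, 281.8])), (array([306, 315,  27,   9, 147], dtype=int32), array([320.5, 319.3]))]
[318.91750642 312.74032479] [319.33036607 310.19063398]
```

View pics/w2.png

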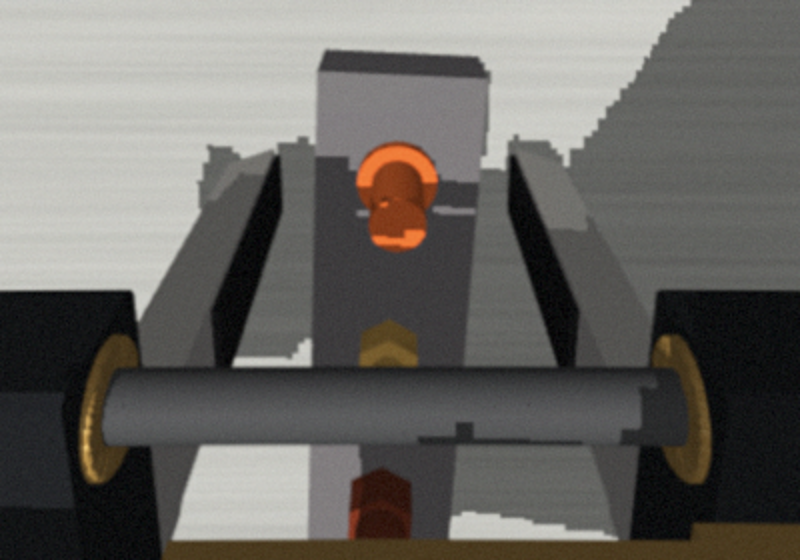

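Plug stub is centred between the fingers (top disc at about (318,311), predicted (319,312)). Closing.

>>> {"method": "arm_command", "body": {"motion": [[[0,0,0],[0,0,0],1],[[0,0,0],[0,0,0],1],[[0,0,0],[0,0,0],1],[[0,0,0],[0,0,0],1],[[0,0,0],[0,0,0],1],[[0,0,0],[0,0,0],1],[[0,0,0],[0,0,0],1],[[0,0,0],[0,0,0],1]]}}

```text
time_s: 3.3
tcp_pos: [0.5176, -0.0299, 0.0323]
eef_rot: [-12.8, 90.0, 77.2]
ft_force: [0.2, 5.1, 3.7]
finger_gap: 0.0133
```

```bash
python3 - <<'E'
from h import *
T=pose(); print(T.round(4))
print(move([.5185,.1400,.11],down(90)))
E
```

```text
[[ 1.000e-04 -1.000e+00 -3.000e-04  5.176e-01]
 [ 5.000e-04 -3.000e-04  1.000e+00 -2.990e-02]
 [-1.000e+00 -1.000e-04  5.000e-04  3.230e-02]
 [ 0.000e+00  0.000e+00  0.000e+00  1.000e+00]]
(array([0.003, 0.004, 0.001]), array([-0.0776, -0.001 ,  0.17  ]))
```

>>> {"method": "arm_command", "body": {"motion": [[[0,0,0],[-0.03,0,0],1],[[0,0,0],[-0.06,0,0],1],[[0,0,0],[-0.075,-0.001,0.04],1],[[0,0,0],[-0.075,-0.001,0.08],1],[[0,0,0],[-0.07,-0.001,0.12],1],[[0,0,0],[-0.055,-0.001,0.16],1],[[0,0,0],[-0.052,-0.001,0.17],1],[[0,0,0],[-0.052,-0.001,0.17],1]]}}

```text
time_s: 4.1
tcp_pos: [0.518, 0.1407, 0.0835]
eef_rot: [118.4, 89.9, -151.4]
ft_force: [0.0, -0.5, -0.3]
finger_gap: 0.0133
```

```bash
python3 - <<'E'
from h import *
T=pose(); im=ctrl.snapshot("wrist"); cv2.imwrite("pics/w3f.png",im)
b=cv2.resize(im[200:360,220:420],None,fx=4,fy=4,interpolation=cv2.INTER_CUBIC);b=np.clip(b.astype(float)*1.6,0,255).astype(np.uint8)
cv2.imwrite("pics/w3.png",b);np.save("T3.npy",T)
print(T.round(4),st()['finger_gap']); C=cam("wrist",T)
print("port",proj(C,[.5185,.14,.044]),"foot",proj(C,T[:3,3]+T[:3,0]*.0243),"top",proj(C,T[:3,3]-T[:3,0]*.0197))
E
```

```text
[[-1.200e-03 -1.000e+00 -2.600e-03  5.180e-01]
 [-6.000e-04 -2.600e-03  1.000e+00  1.407e-01]
 [-1.000e+00  1.200e-03 -6.000e-04  8.350e-02]
 [ 0.000e+00  0.000e+00  0.000e+00  1.000e+00]] 0.013028843292855025
port [317.84442543 265.92301689] foot [318.92393863 274.03460024] top [319.29614518 308.41747596]
```

View pics/w3.png

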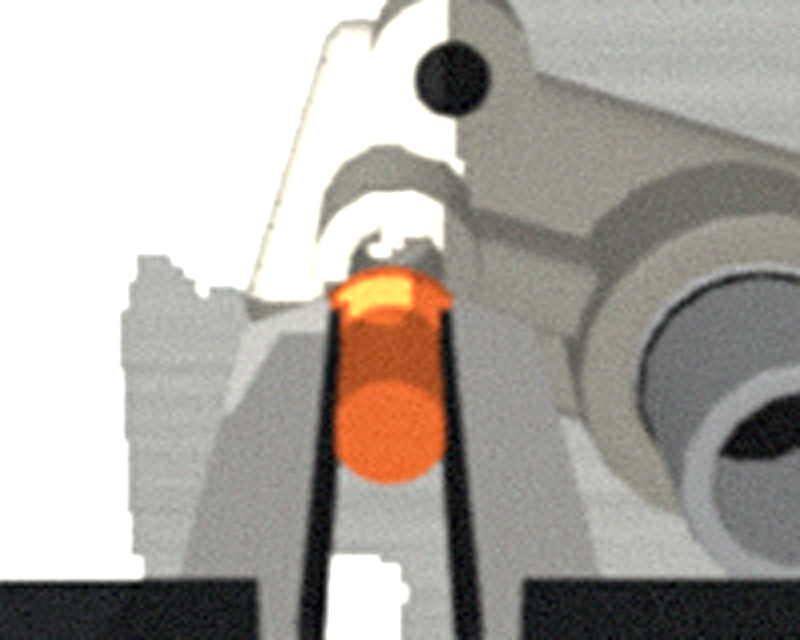

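Hole centre is at about (319.5,268.3) against a prediction of (317.8,265.9), and the plug top sits 1.5 px left of its prediction. Shift about +1.5 mm in x and +1 mm in y, then descend gently.

>>> {"method": "arm_command", "body": {"motion": [[[0,0,0],[0.002,-0.0015,0.001],1],[[0,0,0],[0.006,-0.0015,0.001],1],[[0,0,0],[0.01,-0.0015,0.001],1],[[0,0,0],[0.014,-0.0015,0.001],1],[[0,0,0],[0.018,-0.0015,0.001],1],[[0,0,0],[0.021,-0.0015,0.001],1],[[0,0,0],[0.024,-0.0015,0.001],1],[[0,0,0],[0.024,-0.0015,0.001],1]]}}

```text
time_s: 4.95
tcp_pos: [0.5198, 0.1405, 0.0598]
eef_rot: [123.6, 90.0, -146.4]
ft_force: [-0.4, 0.1, -0.2]
finger_gap: 0.0132
```

>>> {"method": "arm_command", "body": {"motion": [[[0,0,0],[0.002,0,0],1],[[0,0,0],[0.004,0,0],1],[[0,0,0],[0.005,0,0],1],[[0,0,0],[0.006,0,0],1],[[0,0,0],[0.007,0,0],1],[[0,0,0],[0.007,0,0],1]]}}

```text
time_s: 5.55
tcp_pos: [0.52, 0.1406, 0.0531]
eef_rot: [151.5, 90.0, -118.5]
ft_force: [0.7, 0.7, 0.6]
finger_gap: 0.0134
```

>>> {"method": "arm_command", "body": {"motion": [[[0,0,0],[0.0007,0,0],1],[[0,0,0],[0.0014,0,0],1],[[0,0,0],[0.002,0,0],1],[[0,0,0],[0.002,0,0],1]]}}

```text
time_s: 5.95
tcp_pos: [0.5203, 0.1407, 0.0521]
eef_rot: [-44.5, 90.0, 45.5]
ft_force: [-6.6, -1.3, 19.7]
finger_gap: 0.0129
```

Flange seated (19.7 N at TCP z 0.052, as computed). Release and rise.

>>> {"method": "arm_command", "body": {"motion": [[[0,0,0],[-0.0015,0,0],1],[[0,0,0],[-0.0015,0,0],0.3],[[0,0,0],[-0.0015,0,0],0.2],[[0,0,0],[-0.0015,0,0],0.2],[[0,0,0],[-0.0015,0,0],0.2],[[0,0,0],[-0.03,0,0],0.0],[[0,0,0],[-0.07,0,0],-0.1],[[0,0,0],[-0.1,0,0],-0.2]]}}

```text
time_s: 6.75
tcp_pos: [0.5202, 0.1405, 0.153]
eef_rot: [-94.5, 90.0, -4.5]
ft_force: [0.4, -0.3, -0.8]
finger_gap: 0.0551
```

```bash
python3 - <<'E'
from h import *
T=pose(); im=ctrl.snapshot("wrist"); cv2.imwrite("pics/w4f.png",im);np.save("T4.npy",T)
s=ctrl.snapshot("scene")
a=cv2.resize(im[180:340,250:450],None,fx=2.4,fy=2.4,interpolation=cv2.INTER_CUBIC)
b=cv2.resize(s[290:390,370:470],None,fx=3.84,fy=3.84,interpolation=cv2.INTER_CUBIC)
# zoom on stand camera
cv2.imwrite("pics/scene4.png",s)
k=cv2.resize(s[100:310,110:240],None,fx=2,fy=2)
W=np.zeros((384+420,868,3),np.uint8);cv2.imwrite("pics/c4.png",cv2.resize(np.hstack([a,b]),(784,347) if 0 else None,fx=.9,fy=.9))
print(T.round(4),st()['finger_gap']); C=cam("wrist",T)
print("plug",proj(C,[.52,.1412,.072]),"pist",proj(C,[.5353,.1974,.078]))
E
```

```text
[[ 6.000e-04 -1.000e+00  2.000e-04  5.202e-01]
 [-0.000e+00  2.000e-04  1.000e+00  1.405e-01]
 [-1.000e+00 -6.000e-04 -0.000e+00  1.530e-01]
 [ 0.000e+00  0.000e+00  0.000e+00  1.000e+00]] 0.055897921827853386
plug [319.60149643 245.16025831] pist [394.57097113 267.13463575]
```

View pics/c4.png

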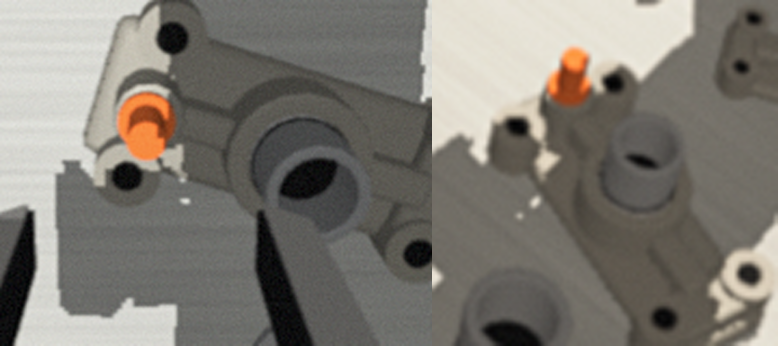

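Plug is home: flange on the boss, stub upright. Piston rim centre at about (396.8,269.4), giving roughly (0.537,0.199), 61 mm from the port. Next I go to the piston.

>>> {"method": "arm_command", "body": {"motion": [[[-1.3,0,0],[0,-0.017,0.045],-0.2],[[-2.6,0,0],[0.02,-0.017,0.0585],-0.2],[[-3.3,0,0],[0.04,-0.017,0.0585],-0.2],[[-3.3,0,0],[0.06,-0.017,0.0585],-0.2],[[-3.3,0,0],[0.06,-0.017,0.0585],-0.2]]}}

```text
time_s: 7.35
tcp_pos: [0.5354, 0.1984, 0.0883]
eef_rot: [96.3, 89.7, -153.9]
ft_force: [-0.5, 0.2, -0.5]
finger_gap: 0.0565
```

```bash
python3 - <<'E'
from h import *
T=pose(); im=ctrl.snapshot("wrist"); 
print(T.round(4),st()['finger_gap']); C=cam("wrist",T)
a=im[180:400,200:440].copy(); print("rim",proj(C,[.537,.199,.078]),"tcp@rim",proj(C,[T[0,3],T[1,3],.078]))
cv2.imwrite("pics/w5.png",cv2.resize(a,None,fx=2.5,fy=2.5))
E
```

```text
[[-4.100e-03 -9.409e-01 -3.387e-01  5.354e-01]
 [-2.000e-03 -3.387e-01  9.409e-01  1.984e-01]
 [-1.000e+00  4.600e-03 -5.000e-04  8.830e-02]
 [ 0.000e+00  0.000e+00  0.000e+00  1.000e+00]] 0.05643880112292131
rim [318.89325514 286.98276592] tcp@rim [318.91501506 284.15399992]
```

View pics/w5.png

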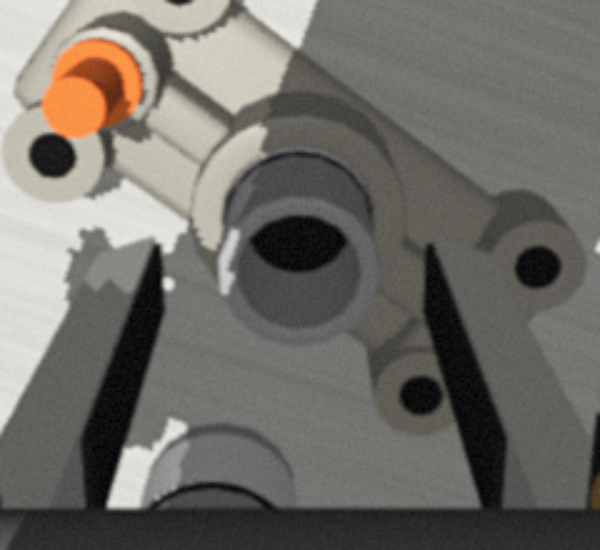

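Rim centre (320.8,288.4) against TCP axis (318.9,284.2), so correct by about 2.3 mm in −y and 1.5 mm in z, then descend and grip.

>>> {"method": "arm_command", "body": {"motion": [[[0,0,0],[0.005,-0.0025,0.0015],-0.2],[[0,0,0],[0.02,-0.0025,0.0015],-0.2],[[0,0,0],[0.033,-0.0025,0.0015],-0.2],[[0,0,0],[0.039,-0.0025,0.0015],-0.1],[[0,0,0],[0.039,-0.0025,0.0015],0.05],[[0,0,0],[0.039,-0.0025,0.0015],0.1],[[0,0,0],[0.039,-0.0025,0.0015],0.15],[[0,0,0],[0.039,-0.0025,0.0015],0.3]]}}

```text
time_s: 8.2
tcp_pos: [0.5392, 0.2014, 0.0527]
eef_rot: [-95.4, 90.0, 14.4]
ft_force: [0.6, -0.1, 2.0]
finger_gap: 0.0375
```

>>> {"method": "arm_command", "body": {"motion": [[[0,0,0],[0,0,0],0.6],[[0,0,0],[0,0,0],1],[[0,0,0],[0,0,0],1],[[0,0,0],[0,0,0],1],[[0,0,0],[0,0,0],1]]}}

```text
time_s: 8.7
tcp_pos: [0.5392, 0.2014, 0.0526]
eef_rot: [-92.1, 90.0, 17.7]
ft_force: [0.8, -1.2, 5.9]
finger_gap: 0.0375
```

```bash
python3 - <<'E'
from h import *
s=st();T=pose(s);print(T.round(4),s['ft_force'],s['joints'].round(1));np.save("Tg.npy",T)
E
```

```text
[[ 7.000e-04 -9.409e-01 -3.387e-01  5.392e-01]
 [ 2.000e-04 -3.387e-01  9.409e-01  2.014e-01]
 [-1.000e+00 -7.000e-04 -0.000e+00  5.260e-02]
 [ 0.000e+00  0.000e+00  0.000e+00  1.000e+00]] [ 0.826139   -1.20114881  5.9430995 ] [-32.2  30.1  11.1 106.7  -8.   43.9  93. ]
```

```bash
cat >> h.py <<'E'
def tilt(lh,a):
    """tool z level, tool y towards lh (horizontal unit), fingers tilted a deg from down towards -lh"""
    lh=np.asarray(lh,float);lh/=np.linalg.norm(lh);r=np.radians(a)
    x=-lh*np.sin(r)+np.array([0,0,-np.cos(r)]);z=np.cross([0,0,-1],lh);return np.c_[x,np.cross(z,x),z]
E
python3 - <<'E'
from h import *
lens=np.array([.649,-.232,.270]);lh=np.array([-.952,.306,0])
H=ctrl.get_calibration("wrist")["hand_eye"]
for a,d,h in((45,.32,.08),(40,.30,.08),(35,.28,.1)):
    R=tilt(lh,a); P=lens+d*lh+[0,0,h]; tcp=P-R@H[:3,3]
    M=np.eye(4);M[:3,:3]=R;M[:3,3]=tcp
    print(a,tcp.round(3),proj(cam("wrist",M),lens).round(),move(tcp,R))
E
```

```text
45 [ 0.521 -0.19   0.283] [317. 331.] (array([ 5.938,  2.462, -7.216]), array([-0.23  ,  0.1494, -0.362 ]))
40 [ 0.534 -0.194  0.267] [317. 360.] (array([ 6.008,  2.189, -6.415]), array([-0.2141,  0.1388, -0.3702]))
35 [ 0.545 -0.198  0.271] [317. 362.] (array([ 6.07 ,  1.916, -5.613]), array([-0.2189,  0.1293, -0.3775]))
```

>>> {"method": "arm_command", "body": {"motion": [[[0,0,0],[-0.02,0,0],1],[[0,0,0],[-0.05,0,0],1],[[0,0,0],[-0.09,0,0],1],[[0,0,0],[-0.13,0,0],1],[[0,0,0],[-0.15,0,0],1],[[0,0,0],[-0.15,0,0],1]]}}

```text
time_s: 9.3
tcp_pos: [0.5399, 0.2018, 0.2047]
eef_rot: [-82.6, 89.8, 27.2]
ft_force: [0.1, 0.6, -3.2]
finger_gap: 0.0377
```

```bash
python3 - <<'E'
from h import *
lens=np.array([.649,-.232,.270]);lh=np.array([-.952,.306,0])
H=ctrl.get_calibration("wrist")["hand_eye"]
for a,d,h,o in((48,.34,.06,.14),(45,.34,.08,.14)):
    R=tilt(lh,a); P=lens+d*lh+[0,0,h]+R[:,2]*o; tcp=P-R@H[:3,3]
    M=np.eye(4);M[:3,:3]=R;M[:3,3]=tcp
    print(a,tcp.round(3),proj(cam("wrist",M),lens).round(),move(tcp,R))
E
```

```text
48 [ 0.548 -0.051  0.272] [164. 338.] (array([ 5.885,  2.64 , -7.668]), array([-0.0681,  0.0779, -0.241 ]))
45 [ 0.545 -0.05   0.283] [166. 337.] (array([ 5.932,  2.477, -7.187]), array([-0.0783,  0.0805, -0.239 ]))
```

>>> {"method": "arm_command", "body": {"motion": [[[5.93,2.48,-7.19],[-0.078,0.08,-0.239],1],[[5.93,2.48,-7.19],[-0.078,0.08,-0.239],1],[[5.93,2.48,-7.19],[-0.078,0.08,-0.239],1],[[5.93,2.48,-7.19],[-0.078,0.08,-0.239],1],[[5.93,2.48,-7.19],[-0.078,0.08,-0.239],1],[[5.93,2.48,-7.19],[-0.078,0.08,-0.239],1],[[5.93,2.48,-7.19],[-0.078,0.08,-0.239],1],[[5.93,2.48,-7.19],[-0.078,0.08,-0.239],1]]}}

```text
time_s: 10.1
tcp_pos: [0.5433, -0.052, 0.2779]
eef_rot: [-91.5, 46.7, -18.0]
ft_force: [-0.1, -0.3, -3.5]
finger_gap: 0.0375
```

>>> {"method": "arm_command", "body": {"motion": [[[0,0,0],[0,0,0],1],[[0,0,0],[0,0,0],1],[[0,0,0],[0,0,0],1]]}}

```text
time_s: 10.4
tcp_pos: [0.5444, -0.0521, 0.2791]
eef_rot: [-91.6, 46.8, -18.0]
ft_force: [-0.1, 0.2, -2.8]
finger_gap: 0.0374
```

```bash
python3 - <<'E'
from h import *
T=pose(); im=ctrl.snapshot("wrist");np.save("T6.npy",T);cv2.imwrite("pics/w6f.png",im)
s=ctrl.snapshot("scene");t=ctrl.snapshot("top");cv2.imwrite("pics/s6.png",s);cv2.imwrite("pics/t6.png",t)
f=lambda i,k:cv2.resize(i,None,fx=k,fy=k,interpolation=cv2.INTER_CUBIC)
a=f(im[240:440,60:260],2);b=f(s[110:210,110:230],4)[:,:400] ;b=f(s[110:210,120:220],4);c=f(t[110:220,400:510],3.64)[:400,:400]
print(a.shape,b.shape,c.shape,T.round(4)); L=f(im,.625)[:,:]
W=np.zeros((600,800,3),np.uint8);W[:400,:400]=a;W[:400,400:]=b
W2=f(im[200:480,20:420],2)
cv2.imwrite("pics/c6.png",np.vstack([np.hstack([a,b]),])[:400]);cv2.imwrite("pics/c6t.png",c)
E
```

```text
(400, 400, 3) (400, 400, 3) (400, 400, 3) [[ 0.6507 -0.7019  0.2897  0.5444]
 [-0.212   0.1985  0.9569 -0.0521]
 [-0.7292 -0.684  -0.0197  0.2791]
 [ 0.      0.      0.      1.    ]]
```

View pics/c6.png

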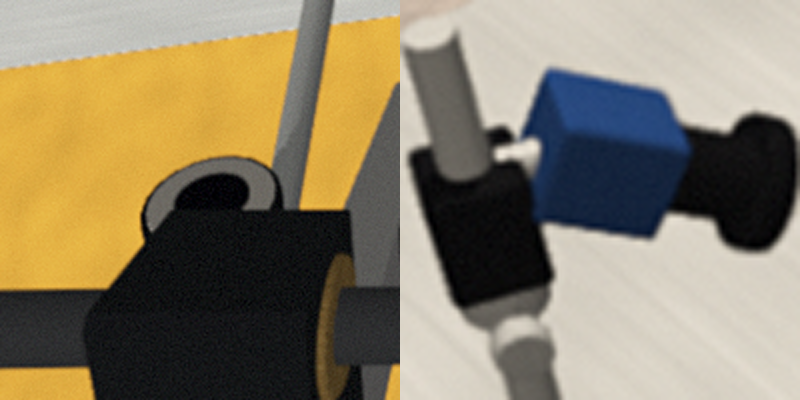

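Wrist crop: the lens ring is half hidden by the gripper body, centred near (166,337) full-image. The scene crop shows the lens barrel end at about (311,156). I'll tilt a bit more to uncover the lens.

>>> {"method": "arm_command", "body": {"motion": [[[0,0,-0.9],[0,0,0.01],1],[[0,0,-1.8],[0,0,0.02],1],[[0,0,-2],[0,0,0.02],1],[[0,0,-2],[0,0,0.02],1],[[0,0,-2],[0,0,0.02],1]]}}

```text
time_s: 11.05
tcp_pos: [0.5497, -0.0321, 0.2782]
eef_rot: [-91.3, 34.8, -17.6]
ft_force: [-0.4, -0.2, -2.7]
finger_gap: 0.0373
```

```bash
python3 - <<'E'
from h import *
T=pose(); im=ctrl.snapshot("wrist");np.save("T7.npy",T);cv2.imwrite("pics/w7f.png",im)
f=lambda i,k:cv2.resize(i,None,fx=k,fy=k,interpolation=cv2.INTER_CUBIC)
t=cv2.imread("pics/t6.png");print(T.round(4),proj(cam("wrist",T),[.649,-.232,.27]))
cv2.imwrite("pics/c7.png",np.hstack([f(im[230:330,90:190],4),f(t[120:220,400:500],4)]))
E
```

```text
[[ 0.7832 -0.5504  0.2893  0.5497]
 [-0.2481  0.15    0.9571 -0.0321]
 [-0.5702 -0.8213 -0.0191  0.2782]
 [ 0.      0.      0.      1.    ]] [145.85970932 307.68188843]
```

View pics/c7.png

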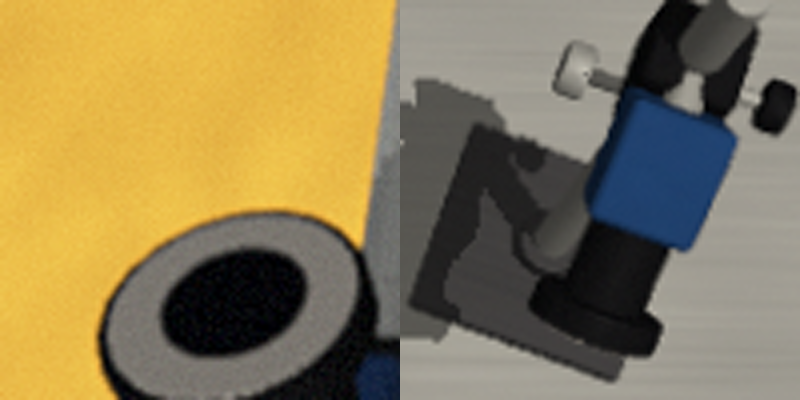

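Wrist crop now shows the lens fully: centre at about (148,305). The top crop gives the base plate corners at about (402.8,195.9), (454.8,214.6) and (418.4,150.9), with the lens face near (449,203).

```bash
python3 - <<'E'
from h import *
T=np.load("T7.npy");w=cam("wrist",T);s=cam("scene");t=cam("top")
P=[onz(t,u,v,.014) for u,v in((402.4,195.6),(454.4,214.3),(418.0,150.6))]
print([p.round(4) for p in P],[np.linalg.norm(P[0]-P[i]).round(4) for i in(1,2)],[np.degrees(np.arctan2(*(P[0]-P[i])[1::-1])).round(1) for i in (1,2)])
print("ctr",((P[1]+P[2])/2).round(4))
W=(w,148,305.2);S=(s,211.1,155.1);U=(t,448.9,203.1)
for n,o in dict(ws=[W,S],wt=[W,U],st=[S,U],all=[W,S,U]).items(): print(n,tri(o))
E
```

```text
[array([ 0.7237, -0.1884,  0.014 ]), array([ 0.681 , -0.3093,  0.014 ]), array([ 0.8344, -0.2278,  0.014 ])] [np.float64(0.1282), np.float64(0.1175)] [np.float64(70.5), np.float64(160.4)]
ctr [ 0.7577 -0.2685  0.014 ]
ws (array([ 0.64780142, -0.22994051,  0.2687822 ]), [np.float64(1.2), np.float64(1.2)])
wt (array([ 0.64580779, -0.22966609,  0.26808497]), [np.float64(1.8), np.float64(1.8)])
st (array([ 0.64549684, -0.23199776,  0.26745701]), [np.float64(1.0), np.float64(1.0)])
all (array([ 0.64642634, -0.23044739,  0.26831389]), [np.float64(2.0), np.float64(1.2), np.float64(1.9)])
```

```bash
cat >> h.py <<'E'
LH=np.array([np.cos(np.radians(160.4)),np.sin(np.radians(160.4)),0])
LENS=np.array([.6465,-.2305,.2683]);FOC=LENS+.11*(LH*np.cos(np.pi/6)-[0,0,.5]);RF=tilt(LH,30)
def goal(off=0.,b=.0176): return FOC-b*RF[:,0]+off*RF[:,1]
E
python3 - <<'E'
from h import *
print(FOC,goal(),RF.round(3))
print(move(goal(.06),RF))
E
```

```text
[ 0.55675697 -0.19854395  0.2133    ] [ 0.54846687 -0.19559197  0.22854205] [[ 0.471 -0.816  0.335]
 [-0.168  0.291  0.942]
 [-0.866 -0.5    0.   ]]
(array([0.465, 0.167, 4.196]), array([ 0.0425,  0.0716, -0.1521]))
```

>>> {"method": "arm_command", "body": {"motion": [[[0.46,0.17,4.2],[0.0425,0.0716,-0.152],1],[[0.46,0.17,4.2],[0.0425,0.0716,-0.152],1],[[0.46,0.17,4.2],[0.0425,0.0716,-0.152],1],[[0.46,0.17,4.2],[0.0425,0.0716,-0.152],1],[[0.46,0.17,4.2],[0.0425,0.0716,-0.152],1],[[0.46,0.17,4.2],[0.0425,0.0716,-0.152],1],[[0.46,0.17,4.2],[0.0425,0.0716,-0.152],1]]}}

```text
time_s: 11.8
tcp_pos: [0.5039, -0.153, 0.2076]
eef_rot: [-92.5, 57.9, -22.1]
ft_force: [-0.3, 0.4, -2.8]
finger_gap: 0.0375
```

```bash
python3 - <<'E'
from h import *
print(st()['tcp_pos'],move(goal(0),RF))
E
```

```text
[ 0.50394655 -0.15302258  0.20762881] (array([ 0.072, -0.22 ,  0.343]), array([ 0.0127, -0.0585, -0.0253]))
```

>>> {"method": "arm_command", "body": {"motion": [[[0.07,-0.22,0.34],[0.0127,-0.01,-0.0253],1],[[0.07,-0.22,0.34],[0.0127,-0.03,-0.0253],1],[[0.07,-0.22,0.34],[0.0127,-0.045,-0.0253],1],[[0.07,-0.22,0.34],[0.0127,-0.0585,-0.0253],1],[[0.07,-0.22,0.34],[0.0127,-0.0585,-0.0253],1],[[0.07,-0.22,0.34],[0.0127,-0.0585,-0.0253],1]]}}

```text
time_s: 12.4
tcp_pos: [0.5474, -0.1951, 0.2277]
eef_rot: [-90.2, 60.0, -19.8]
ft_force: [-0.1, -0.4, -3.2]
finger_gap: 0.0376
```

>>> {"method": "arm_command", "body": {"motion": [[[0,0,0],[0,0,0],1],[[0,0,0],[0,0,0],1]]}}

```text
time_s: 12.6
tcp_pos: [0.5469, -0.1948, 0.2274]
eef_rot: [-90.2, 60.0, -19.9]
ft_force: [1.5, -0.1, -3.5]
finger_gap: 0.0373
```

```bash
python3 - <<'E'
from h import *
print(st()['tcp_pos'],move(goal(0),RF))
T=pose();s=ctrl.snapshot("scene");t=ctrl.snapshot("top")
im=ctrl.snapshot("wrist");cv2.imwrite("pics/s8.png",s);cv2.imwrite("pics/t8.png",t);cv2.imwrite("pics/w8.png",im);np.save("T8.npy",T)
f=lambda i,k:cv2.resize(i,None,fx=k,fy=k,interpolation=cv2.INTER_CUBIC)
C=cam("scene");B=T[:3,3]+T[:3,0]*.0176
for k in(-.015,0,.009,.043): print(k,proj(C,B-T[:3,0]*k).round(1),proj(cam("top"),B-T[:3,0]*k).round(1))
u=proj(C,B).round().astype(int);print(u)
cv2.imwrite("pics/c8.png",np.hstack([f(s[u[1]-60:u[1]+40,u[0]-70:u[0]+30],4),f(t[130:230,390:490],4)]))
print(u-[70,60])
E
```

```text
[ 0.54694796 -0.1948496   0.22735836] (array([ 0.001, -0.023,  0.   ]), array([-0.0002, -0.002 , -0.0002]))
-0.015 [262.8 172. ] [425.1 253.9]
0 [266.1 165.5] [425.2 256.7]
0.009 [268.2 161.6] [425.3 258.4]
0.043 [276.  146.5] [425.6 265.2]
[266 166]
[196 106]
```

View pics/c8.png

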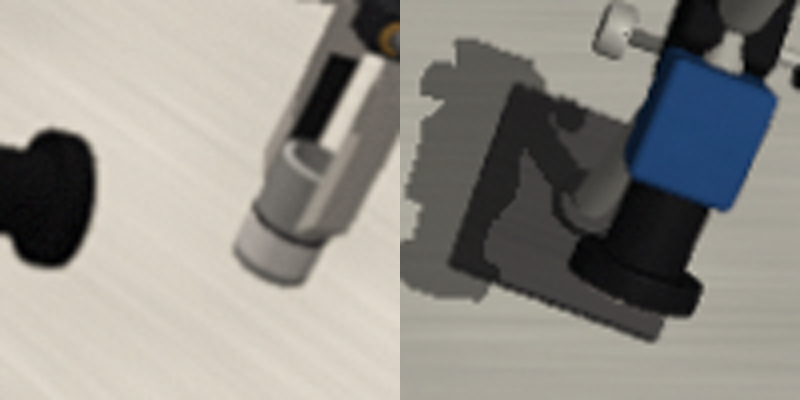

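Scene crop: the dark band line runs (255,212)–(324,241), middle at (268.0,162.2) full-image against a predicted (268.2,161.6). Last view: the wrist, to check the piston's offset in the hand.

```bash
python3 - <<'E'
from h import *
im=cv2.imread("pics/w8.png");T=np.load("T8.npy");C=cam("wrist",T)
b=im[240:380,230:410].astype(float)
b=np.clip(b*1.7,0,255).astype(np.uint8)
cv2.imwrite("pics/c9.png",cv2.resize(b,None,fx=4,fy=4,interpolation=cv2.INTER_CUBIC))
for o in(-.002,0,.002): print(o,[((proj(C,T[:3,3]-T[:3,0]*k+T[:3,1]*o)-[230,240])*4).round() for k in(.0254,-.0326)])
for o in(-.019,.019): print("edges",((proj(C,T[:3,3]-T[:3,0]*.0254+T[:3,1]*o)-[230,240])*4).round())
E
```

```text
-0.002 [array([356., 312.]), array([354., 128.])]
0 [array([356., 296.]), array([354., 116.])]
0.002 [array([356., 281.]), array([354., 104.])]
edges [355. 438.]
edges [356. 147.]
```

View pics/c9.png

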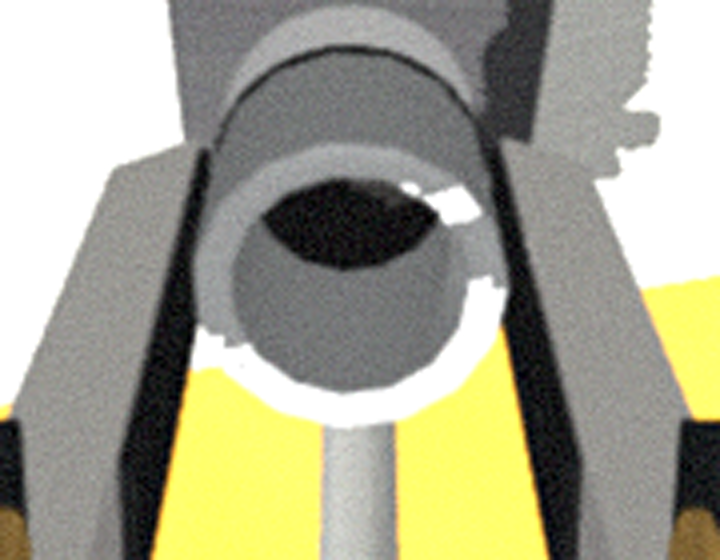

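The rim edges (142 and 427) lie about 1 mm towards +tool y of prediction (147 and 438). With the 2 mm position residual, I shift −3 mm in tool y and hold.

>>> {"method": "arm_command", "body": {"motion": [[[0,0,0],[0,-0.0015,0],1],[[0,0,0],[0,-0.003,0],1],[[0,0,0],[0,-0.003,0],1],[[0,0,0],[0,-0.003,0],1],[[0,0,0],[0,-0.003,0],1],[[0,0,0],[0,-0.003,0],1]]}}

```text
time_s: 13.35
tcp_pos: [0.5497, -0.196, 0.229]
eef_rot: [-90.3, 60.0, -20.0]
ft_force: [0.5, -0.8, -3.0]
finger_gap: 0.0376
```

```bash
python3 - <<'E'
from h import *
s=st();T=pose(s)
print(s['time_s'],s['finger_gap'],s['ft_force'].round(1),np.abs(s['qd']).max().round(2),move(goal(-.001),RF))
t=ctrl.snapshot("top");q=ctrl.snapshot("scene")
for n,i in(("top",t),("scene",q)):
    m=cv2.inRange(cv2.cvtColor(i,cv2.COLOR_BGR2HSV),(5,150,150),(20,255,255));k,l,a,c=cv2.connectedComponentsWithStats(m)
    C=cam(n);print(n,[c[j].round(1) for j in range(1,k) if 8<a[j,4]<300],proj(C,[.520,.141,.06]).round(1))
E
```

```text
13.35 0.037591765180751927 [ 0.5 -0.8 -3. ] 0.14 (array([-0.002, -0.03 ,  0.001]), array([-0.0003,  0.0003, -0.    ]))
top [array([255.9, 280.5])] [254.8 280. ]
scene [array([411. , 307.2]), array([405., 314.]), array([413.2, 315.7])] [410.6 310.5]
```

The piston is at the goal within 0.5 mm and steady, and the plug is still in the port. Handing in.

```bash
python3 -c "
from cell import ctrl
print(ctrl.sign_off())"
```

```text
the job is handed in; nothing more can be done
None
```

The dust plug is in the port with its flange on the boss, and I let go of it. The piston is drawn out and held, closed end down and leaned 30°, at the camera's focus point. I handed the job in at about 13.4 s; sign-off gives no verdict.

**Plug:** it met firm contact at 20 N, at the height calculated for fully home. The picture after release showed the flange on the boss and the grip stub upright. The last pictures found it still there.

**Piston:** the tool reads within about 0.5 mm and 0.2° of the target. It is steady, the grip opening is 37.6 mm, and the force on the tool matches the piston's weight. Before the last 3 mm correction, the scene camera showed the band's dark line about 0.6 pixels (1 mm) from where I predicted. I did not view a picture after that correction.

**Disagreements:** the lens position came from three cameras that differed by 1 to 2 mm each, so the band's true distance from the focus point is uncertain by about that much. The top camera did not give a check on the held piston, because the gripper hid it. In the wrist picture the piston sat about 1 mm off in the grip, which I corrected; I left a further 0.6 mm sideways difference.

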